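# Fit the guard spring across the cup tray

### The job

Fit the guard spring along the raised lip of the cup tray: let the hook at its red end down through the slot in the steel plate so that it catches underneath, feeling gently for the slot because the plate may be clamped anywhere along its adjustment, then stretch the spring and put the eye at its blue end over the brass post so that it stays taut beneath the post's head. Be gentle: never press or pull the spring against the tray with more than about 25 N, do not stretch the spring more than 60 mm longer than it is at rest, and leave the cups standing where they are.

Things in the scene. Friction and masses are not known exactly. Their poses are not given: they have to be found in the camera images.
- spring: Red end of the loose steel guard spring. x runs along the coil axis from the red to the blue end, z up. Origin on the axis, mid red sleeve. Coil 14 mm thick, 84 mm long at rest between the two sleeves. Pulls 2 N as soon as it opens plus 0.2 N per mm of stretch; bends a little. It starts upright on the wooden rest, the hook hanging free beyond the rest's end
- red_grip (a point): centre of the red sleeve on the coil axis (the same as the spring's origin). Red and blue sleeves are alike: blocks 24 mm long (x), 12 mm wide (y), reaching 8 mm below and 16 mm above the coil axis
- hook_toe (a point): end of the hook's toe, 18 mm below the coil axis, at spring x = -10 mm. Hook of 5 mm round wire beyond the red sleeve's outer end: leg axis at x = -16 mm going down, toe at its foot pointing to +x, underside 20.5 mm below the axis. From above the foot covers x = -18.5 to -7.5 mm, 5 mm wide
- blue_grip (a point): centre of the blue sleeve on the coil axis, 108 mm from red_grip when the spring is at rest; its x axis points to the eye
- eye (a point): centre of the eye, a level ring of 4 mm wire, about 18 mm clear inside, 27 mm outside, at the height of the coil axis, 23 mm beyond blue_grip
- rest: fixed wooden block with a cork top, 127 x 44 x 30 mm, origin under its centre, x along the spring; the spring starts on it
- tray: fixed dark wooden tray, 280 (x) by 160 mm (y), origin under its centre. A raised lip 44 mm wide runs along x at y = -58 mm, on the side away from the robot; cups stand on the 10 mm floor on the +y side. On the lip: at the -x end a steel plate with the slot, at the +x end a brass plate with the post, both tops 40 mm above the tray's underside; the sleeves rest on them
- slot_mid (a point): middle of the slot's adjustment range, at the steel plate's top. Plate 78 x 44 x 4 mm; through slot near its centre, 13 mm long (tray x), 8 mm wide, over a hollow 22 mm deep. The plate is clamped (not measured where) so that the slot's centre is up to 13 mm either way along tray x. Drawn towards the post, the toe slides 6 mm under the plate
- post (a point): brass post, 185 mm from slot_mid along tray +x; this point is 48 mm above the tray's underside, at the height of the seated eye (spring axis). Post 8 mm thick, head 12 mm; head's underside 4 mm and top 8 mm above this point. The pulled eye's centre ends about 5 mm short of it
- cup_a: straight cup 64 mm wide, 66 mm high, on the tray; origin under its centre
- cup_b: straight cup 64 mm wide, 62 mm high, on the tray; origin under its centre
- cup_c: straight cup 60 mm wide, 66 mm high, on the tray; origin under its centre
- tea_cup: cup 68 mm wide, 60 mm high, on the table; origin under its centre

How it is judged:
By the outcome, as a careful person would: the job done as asked, in the order asked, and still so for the second after the job is handed in, with the robot touching nothing.
It also fails if it takes over 67 s, if anything falls off the work surface, if the arm or the gripper's body presses on something with over 40 N, if the wrist force passes 120 N, or if a joint passes its speed limit or range.

### The arm

A 6-joint arm with a two-finger parallel gripper is mounted at the origin on the work surface. World frame = base frame: x ahead of the robot, y to its left, z up, the work surface at z = 0. Lengths are in m, angles in rad, forces in N, time in s.
With the tool pointing down it reaches from about 0.25 to 0.8 m from the base axis. Payload 8.5 kg.
Tool frame: the origin (TCP) lies on the centre line of the jaws, within the pads' length; the fingertips stand 8 mm ahead of it and the grasp point (between the pads) lies 11 mm behind it; z points along the fingers, y is the line along which they close (so a half turn about z gives the same grasp; the last joint's range is limited). The gripper opens to 85 mm and grips with 20 to 120 N. Pads are 22 mm wide; open, the fingers measure 114 mm over their backs; the gripper's body (76 mm by 85 mm) begins 54 mm behind the grasp point. The pads swing forward as they close: fully open they stand 13 mm farther back than shut.
Start: joints at [1.167, 0.238, -0.013, 1.319, 0, 1.571], TCP at [0.206, 0.483, 0.239] pointing down, gripper open.
Joint ranges: [-2.66, 2.66], [-1.03, 1.9], [-1.14, 1.46], [-1.82, 2.27], [-1.45, 1.34], [-3.14, 3.14]. Speed limits (rad/s): [2.22, 2.22, 2.79, 3.14, 3.14, 3.14].

### API

Orientations are given as [roll, pitch, yaw] about the fixed x, y, z axes, in that order (R = Rz(yaw) Ry(pitch) Rx(roll)).
In Python, from bench import ctrl, eyes, workorder gives the robot as it stands.
- The arm moves only by the tool apply_moves, never from a script. Its argument "series" is a list of rows, each a list of 3 entries, a list of its own where there are three numbers: the shift along the tool's x, y, z in cm, then the turn, a rotation vector about the tool's x, y, z in degrees, then the finger opening in cm, from 0 to 8.54. In form: [[[x, y, z], [wx, wy, wz], gripper], ...]. A call has exactly 5 rows; each row is the pose to reach, as a shift and turn from the pose commanded when the call began, along the tool's axes at that moment; what a row does not reach only later rows make up. A row lasts 1/10 s, in which the tool goes at most 50 mm and 8.59 degrees, less where a joint would pass 70% of its speed; a pose out of reach is approached as far as the arm can. A call with a gripper value outside its range is refused whole. The fingers move at their own pace and stop on an object; "squeeze" is the grip in N (left out, the last holds). Time passes only in rows, so rows that repeat a pose let the fingers close, or fill a call up. It gives the time, the measured TCP pose, the force, the opening and the grip force at its end, in the units of the state.
- ctrl.get_obs(): the state, without advancing time (a new reading comes with each control period).
- eyes.camera(name): name is "side" or "top" or "wrist"; returns the picture (400x640x3 uint8, red, green, blue); there is no depth.
- eyes.camera_model(name): a dict with "camera_matrix" (3x3 intrinsics, pixels), "distortion" ([k1, k2, p1, p2, k3] as OpenCV has them; the pictures are not rectified), "rvec" (rotation vector, rad) and "tvec" (3), from world to camera coordinates, as OpenCV has them; the wrist camera has in their place "mount" (4x4, takes a point from camera to tool coordinates, whose origin is the TCP and whose axes are the flange's). Camera axes: x right, y down, z forward; pixel columns grow to the right and rows downward; lengths in m; the calibration is good to about 2 mm. A picture is of the moment at which its call begins: read the wrist's pose just before it. camera_model takes no time and is no camera call.
- workorder.close_job(): hands the job in; it is judged then, once.
Trained networks look in the newest picture that a camera, given by its name, has taken for a name from the list of things; names that differ only in an ending like _2 or _b are one class to them, and where a whole thing is asked for, a point or a joint stands for the part that bears it (a point fixed in the world has none). Each returns a list of dicts, best first, with "score" (0 to 1); they miss things now and then, are a little off and sometimes report something else, mostly with a low value. They report only what shows in the picture. A call takes as long as a camera call.
- eyes.silhouettes(camera, thing): "region" (400x640 bool, what is visible of it) and "box" ([centre column, centre row, width, height] in pixels, round what is visible of it).
- eyes.place_of(camera, thing): "at" ([row, column] in pixels: a listed point, or the origin of a listed thing).
The state is a dict: "time_s": time; "joints": joint angles; "joint_velocities": joint speeds; "tau": joint torques, N m; "position": TCP position; "eef_rot": TCP orientation; "contact_force": force on the tool from outside, world axes, zero at the start; "wrist_torque": the same for the moment, N m; "opening": finger opening in m; "grasp_force": force on a finger pad.
Only numpy, scipy, OpenCV 4.12 (cv2) and the standard library are available. Lean on these libraries where they do the work, as an engineer would, in place of code of your own. Each camera call takes 0.05 s, during which the arm holds its last target. There are 200 camera calls.

## Working session

There is one attempt and no reset: what is moved stays moved. The work goes in short steps, Python scripts to look and compute and a tool call to move; the robot and the scene stay as the last step left them, time stands still between calls to the robot, and variables do not carry over. Pictures are saved under pics/ and viewed, at most 10 in all, crops included, and the job is handed in when it is done.

Besides the shell and the picture viewer there is one more tool, called by a JSON object that holds its "api" and its "payload", one argument or row to a line. apply_moves: Moves the arm, as the interface text tells. Its arguments: {"type":"object","properties":{"series":{"type":"array","items":{"type":"array"}},"squeeze":{"type":"number"}},"required":["series"]}

```bash
ls; mkdir -p pics; python3 - <<'E'
from bench import ctrl, eyes, workorder
import cv2
o=ctrl.get_obs(); print(o['time_s'],o['position'],o['eef_rot'],o['contact_force'],o['opening'])
for c in ('top','side'):
    im=eyes.camera(c); cv2.imwrite(f'pics/{c}0.png',im[:,:,::-1])
    for t in ('red_grip','blue_grip','eye','hook_toe','slot_mid','post','tray','rest','cup_a','tea_cup','spring'):
        print(c,t,[(d['score'].__round__(2),[round(float(v)) for v in d['at']]) for d in eyes.place_of(c,t)][:3])
    m=eyes.camera_model(c); print(m)
print(eyes.camera_model('wrist'))
E
```

```text
pics
0.0 [0.20610376 0.48240706 0.23867255] [-3.14015169e+00 -9.44050228e-06  2.73780934e+00] [-0.50636535 -0.47000233  0.50045796] 0.08521580413576872
top red_grip [(0.76, [199, 462])]
top blue_grip [(0.43, [188, 420])]
top eye [(0.52, [212, 272]), (0.5, [182, 414])]
top hook_toe [(0.9, [196, 458])]
top slot_mid [(0.64, [192, 308])]
top post [(0.79, [176, 236])]
top tray [(0.82, [212, 274])]
top rest [(0.56, [193, 438])]
top cup_a [(0.94, [225, 305]), (0.92, [210, 232]), (0.82, [218, 270])]
top tea_cup [(0.98, [244, 183]), (0.52, [188, 422])]
top spring [(0.86, [198, 458])]
{'camera_matrix': array([[432.05406886,   0.        , 320.58035265],
       [  0.        , 432.05406886, 187.79251497],
       [  0.        ,   0.        ,   1.        ]]), 'distortion': array([-0.0772523,  0.       ,  0.       ,  0.       ,  0.       ]), 'rvec': array([ 2.1382786 , -2.2008642 ,  0.09829571]), 'tvec': array([0.01258564, 0.55128713, 1.06422286])}
side red_grip [(0.68, [346, 317])]
side blue_grip [(0.49, [305, 329])]
side eye [(0.66, [294, 330])]
side hook_toe [(0.85, [352, 314])]
side slot_mid [(0
[... 533 characters left out ...]
441, -0.07575794,  0.05351972]), 'tvec': array([-0.55046825,  0.09632164,  1.30544178])}
{'camera_matrix': array([[334.41227932,   0.        , 318.67066048],
       [  0.        , 334.41227932, 202.28923666],
       [  0.        ,   0.        ,   1.        ]]), 'distortion': array([-0.01067208,  0.        ,  0.        ,  0.        ,  0.        ]), 'mount': array([[ 2.58720384e-04, -9.57291145e-01, -2.89125572e-01,
         7.20330777e-02],
       [ 9.99999890e-01,  3.60905915e-04, -3.00117631e-04,
        -1.57684048e-03],
       [ 3.91647080e-04, -2.89125462e-01,  9.57291133e-01,
        -1.34055583e-01],
       [ 0.00000000e+00,  0.00000000e+00,  0.00000000e+00,
         1.00000000e+00]])}
```

```bash
cat > h.py <<'E'
import numpy as np, cv2
from scipy.spatial.transform import Rotation as R
from bench import ctrl, eyes, workorder
def cam(name,obs=None):
    m=eyes.camera_model(name)
    if name=='wrist':
        o=obs; Rt=R.from_euler('xyz',o['eef_rot']).as_matrix(); M=m['mount']
        Rc=Rt@M[:3,:3]; c=Rt@M[:3,3]+o['position']
    else:
        Rc=cv2.Rodrigues(m['rvec'])[0].T; c=-Rc@m['tvec']
    return m['camera_matrix'],m['distortion'],Rc,c
def ray(C,rc):
    K,d,Rc,c=C
    u=cv2.undistortPoints(np.array([[[rc[1],rc[0]]]],float),K,d)[0,0]
    return c,Rc@np.array([u[0],u[1],1])
def at_z(C,rc,z):
    c,v=ray(C,rc); return c+v*(z-c[2])/v[2]
def tri(*cr):
    A=np.zeros((3,3));b=np.zeros(3)
    for C,rc in cr:
        c,v=ray(C,rc); v=v/np.linalg.norm(v); P=np.eye(3)-np.outer(v,v); A+=P;b+=P@c
    return np.linalg.solve(A,b)
def proj(C,p):
    K,d,Rc,c=C
    return cv2.projectPoints(np.atleast_2d(p).astype(float),cv2.Rodrigues(Rc.T)[0],-Rc.T@c,K,d)[0][:,0,::-1]
E
python3 - <<'E'
from h import *
T,S=cam('top'),cam('side')
np.set_printoptions(precision=4,suppress=True)
D=dict(red=((199,462),(346,317),.038),blue=((188,420),(305,329),.038),eye=((182,414),(294,330),.038),toe=((196,458),(352,314),.02),slot=((192,308),(208,314),.04),post=((176,236),(161,327),.048),tray=((212,274),(193,301),0),rest=((193,438),(332,325),0))
for k,(a,b,z) in D.items(): print(k,tri((T,a),(S,b)),at_z(T,a,z),at_z(S,b,z))
for p in((225,305),(210,232),(218,270)):print('cup',at_z(T,p,.01))
print('tea',at_z(T,(244,183),0),T[3],S[3])
for n in('top0','side0'):
    im=cv2.imread(f'pics/{n}.png')
a=cv2.imread('pics/top0.png')[130:290,150:500];b=cv2.imread('pics/side0.png')[110:380,220:400]
cv2.imwrite('pics/c1.png',cv2.resize(a,None,fx=2.28,fy=2.28,interpolation=2))
cv2.imwrite('pics/c2.png',cv2.resize(b,None,fx=2.2,fy=2.2,interpolation=2))
E
```

```text
red [ 0.5154 -0.3563  0.0401] [ 0.5118 -0.357   0.038 ] [ 0.5193 -0.3551  0.038 ]
blue [ 0.5483 -0.253   0.0345] [ 0.5425 -0.2522  0.038 ] [ 0.5534 -0.2548  0.038 ]
eye [ 0.5567 -0.2347  0.0527] [ 0.5581 -0.2378  0.038 ] [ 0.5581 -0.2257  0.038 ]
toe [ 0.5172 -0.3558  0.0111] [ 0.5208 -0.3529  0.02  ] [ 0.5126 -0.3603  0.02  ]
slot [0.5378 0.0277 0.054 ] [0.5405 0.0283 0.04  ] [0.5373 0.0399 0.04  ]
post [0.5845 0.2054 0.0529] [0.585  0.2064 0.048 ] [0.5852 0.2106 0.048 ]
tray [0.5    0.1167 0.0177] [0.4948 0.1186 0.    ] [0.5065 0.1335 0.    ]
rest [ 0.5362 -0.3058  0.0052] [ 0.5315 -0.3072  0.    ] [ 0.5415 -0.3029  0.    ]
cup [0.4591 0.0391 0.01  ]
cup [0.5025 0.2253 0.01  ]
cup [0.4794 0.1279 0.01  ]
tea [0.4185 0.3562 0.    ] [ 0.447  -0.0076  1.1121] [ 0.4748 -0.8402  1.0417]
```

View pics/c1.png

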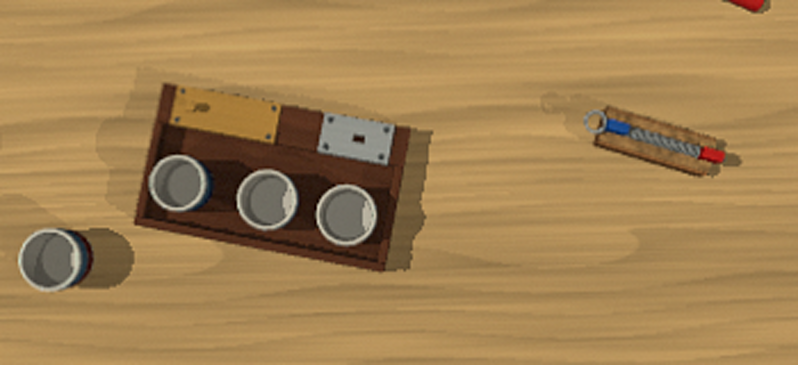

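View pics/c2.png

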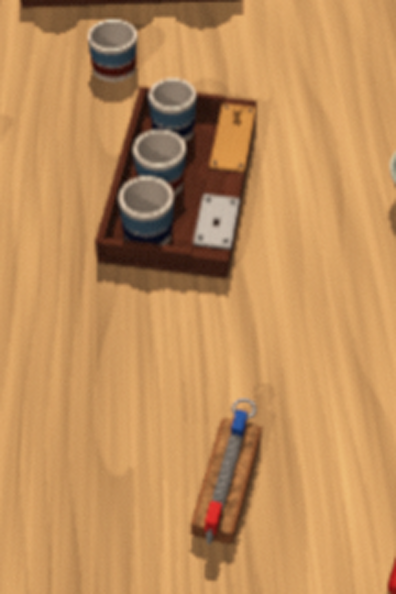

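Both views show the spring on its rest with its red end towards -y, and the tray with its slot plate at c1 (358,139) and post at (203,107). The spring and the lip have nearly the same heading. I'll move above the lip for a closer look with the wrist camera.

{"api": "apply_moves", "payload": {
  "series": [
    [[-4.66, -1.68, 0], [0, 0, 8.1], 4],
    [[-9.3, -3.36, 0], [0, 0, 16.2], 4],
    [[-14, -5.04, 0], [0, 0, 24.3], 4],
    [[-18.6, -6.7, 0], [0, 0, 32.4], 4],
    [[-23.3, -8.4, 0], [0, 0, 40.5], 4]
  ]
}}

```text
time_s: 1.7
position: [0.3886, 0.3126, 0.2395]
eef_rot: [3.141, -0.0, 2.026]
contact_force: [-0.1, 0.7, -0.1]
opening: 0.0399
grasp_force: 0.0
```

{"api": "apply_moves", "payload": {
  "series": [
    [[-4.63, 1.76, 0], [0, 0, 8.1], 4],
    [[-9.3, 3.5, 0], [0, 0, 16.2], 4],
    [[-13.9, 5.3, 0], [0, 0, 24.3], 4],
    [[-18.5, 7, 0], [0, 0, 32.4], 4],
    [[-23.1, 8.8, 0], [0, 0, 40.7], 4]
  ]
}}

```text
time_s: 2.2
position: [0.5702, 0.1443, 0.2394]
eef_rot: [3.141, -0.0, 1.315]
contact_force: [-0.3, 1.4, -0.1]
opening: 0.0399
grasp_force: 0.0
```

```bash
python3 - <<'E'
from h import *
np.set_printoptions(precision=4,suppress=True)
o=ctrl.get_obs(); C=cam('wrist',o); im=eyes.camera('wrist'); cv2.imwrite('pics/w1.png',im[:,:,::-1])
o2=ctrl.get_obs(); print(o['time_s'],o['position'],o2['position'],o['eef_rot'],o['joints'],o['joint_velocities'],o['opening'])
for t,z in(('slot_mid',.04),('post',.048),('cup_a',.01),('tray',0)):
    for d in eyes.place_of('wrist',t): print(t,round(d['score'],2),d['at'],at_z(C,d['at'],z))
E
```

```text
2.2 [0.5702 0.1443 0.2394] [0.575  0.1399 0.2386] [ 3.1414 -0.0001  1.3145] [0.2478 0.3477 0.1426 1.3654 0.     2.0749] [-0.7259  0.4581  0.6743  0.2096  0.0001  0.7173] 0.039887907461223636
slot_mid 0.83 [275.3, 322.7] [0.547  0.0323 0.04  ]
post 0.84 [105.1, 315.2] [0.5857 0.2109 0.048 ]
cup_a 0.87 [119.2, 234.5] [0.499  0.2184 0.01  ]
cup_a 0.66 [200.0, 249.3] [0.4864 0.1296 0.01  ]
cup_a 0.64 [267.7, 256.4] [0.4682 0.0462 0.01  ]
tray 0.78 [197.7, 271.0] [0.5089 0.1236 0.    ]
```

View pics/w1.png

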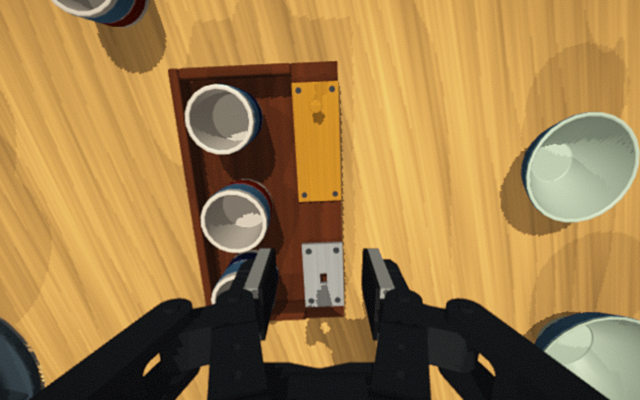

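Wrist view: the slot is a dark rectangle near (row 278, col 323) and the post is near (105, 316). The arm was still drifting, so I'll repeat it at rest.

```bash
python3 - <<'E'
from h import *
np.set_printoptions(precision=4,suppress=True)
o=ctrl.get_obs(); C=cam('wrist',o); im=eyes.camera('wrist'); cv2.imwrite('pics/w2.png',im[:,:,::-1])
print(o['time_s'],o['position'],o['eef_rot'],abs(o['joint_velocities']).max())
for t,z in(('slot_mid',.04),('post',.048)):
    for d in eyes.place_of('wrist',t)[:1]:
        r,c=d['at'];print(t,round(d['score'],2),d['at'],at_z(C,d['at'],z))
        r,c=int(r),int(c)
        if t=='slot_mid': g=im[r-45:r+45,c-30:c+30]; 
        else: p=im[r-40:r+50,c-30:c+30]
        print((r-45,c-30))
cv2.imwrite('pics/c3.png',cv2.resize(np.hstack([g,p])[:,:,::-1],None,fx=6,fy=6,interpolation=cv2.INTER_NEAREST))
E
```

```text
2.45 [0.5687 0.1459 0.2389] [-3.1406  0.0003  1.3207] 0.029538133040630365
slot_mid 0.78 [277.6, 325.1] [0.5479 0.0305 0.04  ]
(232, 295)
post 0.91 [107.1, 317.4] [0.5851 0.2103 0.048 ]
(62, 287)
```

View pics/c3.png

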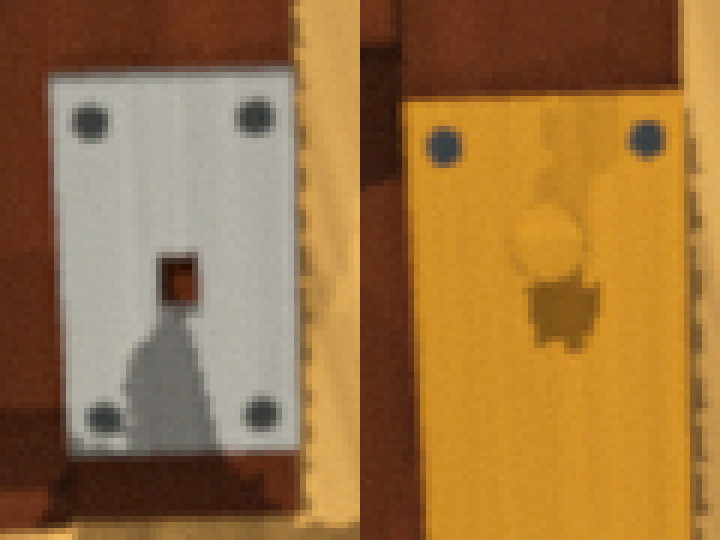

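```bash
python3 - <<'E'
from h import *
np.set_printoptions(precision=4,suppress=True)
o=dict(position=np.array([0.5687,0.1459,0.2389]),eef_rot=[-3.1406,0.0003,1.3207]); C=cam('wrist',o)
f=lambda x,y,r0,c0:(r0+y/6-.5,c0+x/6-.5)
s=at_z(C,f(177,282,232,295),.04); p=at_z(C,f(187,242,67,287),.056)
print('slot',s,'post',p)
d=p-s;print(np.hypot(*d[:2]),np.arctan2(d[1],d[0]))
k=[at_z(C,f(x,y,232,295),.04) for x,y in((49,73),(296,68),(300,448),(70,455))]
print(k,np.mean(k,0)); e=k[1]-k[2];print(np.linalg.norm(e),np.arctan2(e[1],e[0]),np.linalg.norm(k[0]-k[1]))
e=k[0]-k[3];print(np.arctan2(e[1],e[0]))
b=[at_z(C,f(x-360,y,67,287),.04) for x,y in((403,97),(683,90))];e=b[1]-k[2];print(np.arctan2(e[1],e[0]));e=b[0]-k[3];print(b,np.arctan2(e[1],e[0]))
# top cam cross-check
T=cam('top');print(at_z(T,(130+139/2.28-.2,150+358/2.28-.2),.04),at_z(T,(130+107/2.28-.2,150+203/2.28-.2),.056))
E
```

```text
slot [0.5464 0.0298 0.04  ] post [0.5855 0.2106 0.056 ]
0.18502458555923512 1.3579849660751584
[array([0.5343, 0.0765, 0.04  ]), array([0.5777, 0.0665, 0.04  ]), array([ 0.5606, -0.0107,  0.04  ]), array([ 0.5174, -0.0013,  0.04  ])] [0.5475 0.0327 0.04  ]
0.07908549016963284 1.3528071680274203 0.044495842158122155
1.3574518183270516
1.3594199671140939
[array([0.5689, 0.2372, 0.04  ]), array([0.6116, 0.2274, 0.04  ])] 1.3582703993307688
[0.5437 0.0311 0.04  ] [0.5819 0.1978 0.056 ]
```

Slot (0.5464, 0.0298), post (0.5855, 0.2106), 185 mm apart, tray yaw 1.358. The plate and lip sizes agree with the sheet. Next I'll look at the spring from close up.

{"api": "apply_moves", "payload": {
  "series": [
    [[-4.3, 0.75, 0], [0, 0, 0], 4],
    [[-8.6, 1.5, 0], [0, 0, 0], 4],
    [[-12.9, 2.25, 0], [0, 0, 0], 4],
    [[-17.2, 3, 0], [0, 0, 0], 4],
    [[-21.5, 3.75, 0], [0, 0, 0], 4]
  ]
}}

```text
time_s: 3.1
position: [0.5514, -0.0718, 0.2399]
eef_rot: [3.141, -0.0, 1.323]
contact_force: [1.2, -0.2, 0.4]
opening: 0.0398
grasp_force: 0.0
```

{"api": "apply_moves", "payload": {
  "series": [
    [[-4.3, 0.75, 1], [0, 0, 1], 4],
    [[-8.6, 1.5, 2], [0, 0, 2], 4],
    [[-12.9, 2.25, 3], [0, 0, 3], 4],
    [[-17.2, 3, 4], [0, 0, 3.5], 4],
    [[-21.5, 3.75, 4], [0, 0, 3.5], 4]
  ]
}}

```text
time_s: 3.6
position: [0.5344, -0.2892, 0.1985]
eef_rot: [-3.14, -0.0, 1.262]
contact_force: [0.4, 0.7, -0.3]
opening: 0.0401
grasp_force: 0.0
```

```bash
python3 - <<'E'
from h import *
np.set_printoptions(precision=4,suppress=True)
for i in range(4): eyes.camera('wrist')
o=ctrl.get_obs(); C=cam('wrist',o); im=eyes.camera('wrist'); cv2.imwrite('pics/w3.png',im[:,:,::-1])
print(o['time_s'],o['position'],o['eef_rot'],abs(o['joint_velocities']).max())
for t,z in(('red_grip',.038),('blue_grip',.038),('eye',.038),('hook_toe',.02)):
    for d in eyes.place_of('wrist',t)[:2]:
        print(t,round(d['score'],2),d['at'],at_z(C,d['at'],z))
cv2.imwrite('pics/c4.png',cv2.resize(im[60:380,200:440,::-1],None,fx=1.8,fy=1.8,interpolation=cv2.INTER_NEAREST))
E
```

```text
3.8 [ 0.535  -0.2889  0.1994] [-3.1414 -0.0002  1.2593] 0.03283873308103328
red_grip 0.61 [254.9, 322.4] [ 0.5181 -0.3577  0.038 ]
blue_grip 0.71 [137.1, 323.1] [ 0.5529 -0.2505  0.038 ]
eye 0.65 [116.1, 322.3] [ 0.5576 -0.2334  0.038 ]
eye 0.65 [187.7, 321.3] [ 0.5376 -0.2934  0.038 ]
hook_toe 0.91 [255.9, 320.2] [ 0.5132 -0.3665  0.02  ]
hook_toe 0.47 [113.6, 324.0] [ 0.5597 -0.2325  0.02  ]
```

View pics/c4.png

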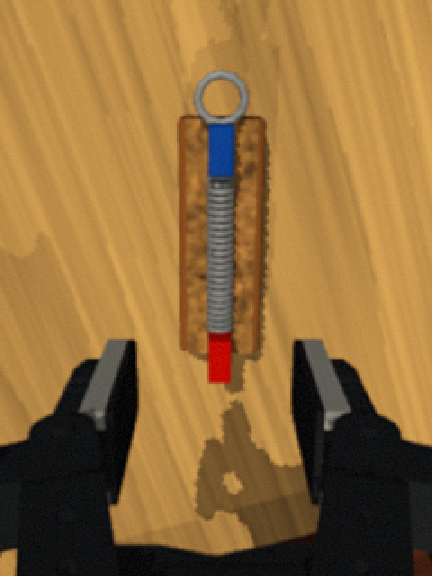

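```bash
python3 - <<'E'
from h import *
np.set_printoptions(precision=4,suppress=True)
o=dict(position=np.array([0.535,-0.2889,0.1994]),eef_rot=[-3.1414,-0.0002,1.2593]); C=cam('wrist',o)
f=lambda x,y:(60+y/1.8-.5,200+x/1.8-.5)
e=at_z(C,f(221,98),.038); r=at_z(C,f(219.5,383),.054)
d=e-r; d[2]=0; L=np.hypot(*d[:2]); u=d/L; print('eye',e,'redend',r,'L (143)',L,'ang',np.arctan2(u[1],u[0]))
A=r+.012*u; B=e-.131*u; print('red centre',A,B); print('inner end z.03..054',at_z(C,f(219.5,333),.054),at_z(C,f(219.5,333),.04))
print('blue',e-.023*u)
E
```

```text
eye [ 0.5581 -0.2317  0.038 ] redend [ 0.5141 -0.367   0.054 ] L (143) 0.1423188392567459 ang 1.2561486202392373
red centre [ 0.5178 -0.3556  0.054 ] [ 0.5176 -0.3563  0.038 ]
inner end z.03..054 [ 0.5227 -0.3402  0.054 ] [ 0.5209 -0.3462  0.04  ]
blue [ 0.551  -0.2536  0.038 ]
```

{"api": "apply_moves", "payload": {
  "series": [
    [[-3, 0.2, 2], [0, 0, 0.2], 4],
    [[-6.92, 0.41, 5], [0, 0, 0.2], 4],
    [[-6.92, 0.41, 8.5], [0, 0, 0.2], 4],
    [[-6.92, 0.41, 11], [0, 0, 0.2], 4],
    [[-6.92, 0.41, 12], [0, 0, 0.2], 4]
  ]
}}

```text
time_s: 4.55
position: [0.5168, -0.3548, 0.0769]
eef_rot: [-3.138, -0.001, 1.257]
contact_force: [0.1, 1.2, 0.1]
opening: 0.0401
grasp_force: 0.0
```

{"api": "apply_moves", "payload": {
  "series": [
    [[0, 0, 1.5], [0, 0, 0], 4],
    [[0, 0, 2.8], [0, 0, 0], 4],
    [[0, 0, 3.6], [0, 0, 0], 4],
    [[0, 0, 3.8], [0, 0, 0], 4],
    [[0, 0, 3.8], [0, 0, 0], 4]
  ]
}}

```text
time_s: 5.05
position: [0.5181, -0.3562, 0.0416]
eef_rot: [3.141, 0.0, 1.256]
contact_force: [0.3, 0.4, 0.6]
opening: 0.0398
grasp_force: 0.0
```

{"api": "apply_moves", "payload": {
  "series": [
    [[0, 0, 0], [0, 0, 0], 0.9],
    [[0, 0, 0], [0, 0, 0], 0.9],
    [[0, 0, 0], [0, 0, 0], 0.9],
    [[0, 0, 0], [0, 0, 0], 0.9],
    [[0, 0, 0], [0, 0, 0], 0.9]
  ],
  "squeeze": 60
}}

```text
time_s: 5.55
position: [0.5183, -0.3566, 0.0422]
eef_rot: [3.14, 0.0, 1.256]
contact_force: [-1.7, -0.2, 5.2]
opening: 0.0104
grasp_force: 59.1
```

{"api": "apply_moves", "payload": {
  "series": [
    [[0, 0, 0], [0, 0, 0], 0.9],
    [[0, 0, -1], [0, 0, 0], 0.9],
    [[0, 0, -3], [0, 0, 0], 0.9],
    [[0, 0, -6], [0, 0, 0], 0.9],
    [[0, 0, -8], [0, 0, 0], 0.9]
  ]
}}

```text
time_s: 6.05
position: [0.5181, -0.3565, 0.1235]
eef_rot: [3.14, 0.0, 1.256]
contact_force: [0.5, 0.5, -2.2]
opening: 0.0104
grasp_force: 58.5
```

```bash
python3 - <<'E'
from h import *
o=ctrl.get_obs();print(o['position'],o['opening'],o['grasp_force'])
a=eyes.camera('side')[220:400,230:430];b=eyes.camera('wrist')[60:380,180:460]
a=cv2.resize(a,None,fx=1.9,fy=1.9);b=cv2.resize(b,(400,int(320*400/280)))
H=np.zeros((460,790,3),np.uint8);H[:a.shape[0],:a.shape[1]]=a;H[:b.shape[0],385:785]=b
cv2.imwrite('pics/c5.png',H[:,:,::-1])
E
```

```text
[ 0.51808265 -0.35650607  0.12353361] 0.010387194768589587 58.45042526721954
```

View pics/c5.png

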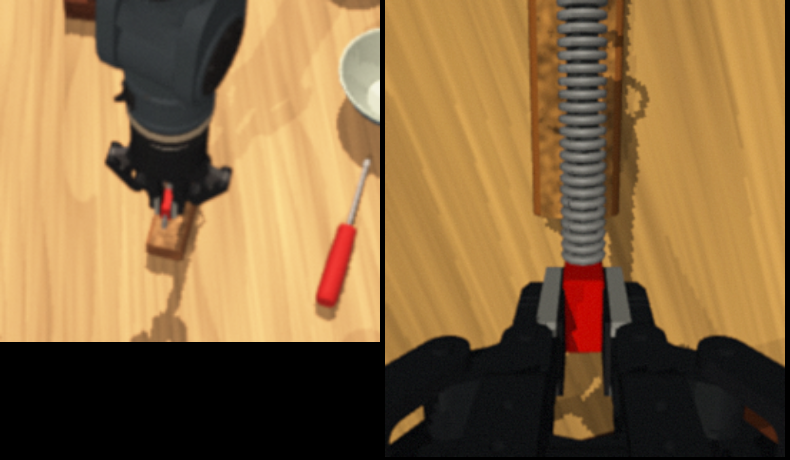

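The sleeve is held between the pads with the coil level. I'll carry it to above the slot plate, high up.

{"api": "apply_moves", "payload": {
  "series": [
    [[3.0, -0.7, 0], [0, 0, 0], 0.9],
    [[7, -1.7, 0], [0, 0, 0], 0.9],
    [[11, -2.7, 0], [0, 0, 0], 0.9],
    [[15, -3.6, 0], [0, 0, 0], 0.9],
    [[19, -4.6, 0], [0, 0, 0], 0.9]
  ]
}}

```text
time_s: 6.65
position: [0.5323, -0.1597, 0.1205]
eef_rot: [-3.14, 0.0, 1.256]
contact_force: [1.1, -0.0, -1.2]
opening: 0.0106
grasp_force: 58.5
```

{"api": "apply_moves", "payload": {
  "series": [
    [[4.5, -1.1, 0], [0, 0, -1.5], 0.9],
    [[9, -2.2, 0], [0, 0, -3], 0.9],
    [[13.5, -3.3, 0], [0, 0, -4.5], 0.9],
    [[17.5, -4.3, 0], [0, 0, -5.8], 0.9],
    [[19.85, -4.8, 0], [0, 0, -5.8], 0.9]
  ]
}}

```text
time_s: 7.15
position: [0.5481, 0.0451, 0.1206]
eef_rot: [-3.14, -0.0, 1.36]
contact_force: [0.3, -0.7, -1.0]
opening: 0.0109
grasp_force: 58.5
```

{"api": "apply_moves", "payload": {
  "series": [
    [[0, 0, 0.5], [0, 0, 0], 0.9],
    [[0, 0, 2], [0, 0, 0], 0.9],
    [[0, 0, 3.5], [0, 0, 0], 0.9],
    [[0, 0, 4.5], [0, 0, 0], 0.9],
    [[0, 0, 5], [0, 0, 0], 0.9]
  ]
}}

```text
time_s: 7.65
position: [0.5479, 0.0416, 0.0699]
eef_rot: [-3.14, 0.001, 1.357]
contact_force: [0.4, -0.6, -1.6]
opening: 0.0106
grasp_force: 58.5
```

```bash
python3 - <<'E'
from h import *
np.set_printoptions(precision=4,suppress=True)
eyes.camera('wrist');eyes.camera('wrist')
o=ctrl.get_obs();print(o['time_s'],o['position'],o['eef_rot'],o['contact_force'],abs(o['joint_velocities']).max())
b=eyes.camera('wrist')[:400,200:440];s=eyes.camera('side')
C=cam('wrist',o); S=cam('side')
Rt=R.from_euler('xyz',o['eef_rot']).as_matrix()
for x in(-.016,-.0125,-.009): print(x,proj(C,Rt@np.array([x,0,-.0118])+o['position']))
print('post',proj(C,[.5855,.2106,.056]))
q=proj(S,o['position'])[0].astype(int);print(q)
a=s[q[0]-90:q[0]+50,q[1]-70:q[1]+70]
a=cv2.resize(a,(420,420));b=cv2.resize(b,None,fx=1.5,fy=1.5)
H=np.zeros((600,790,3),np.uint8);H[:420,:420]=a;H[:b.shape[0],425:785]=b
cv2.imwrite('pics/c6.png',H[:,:,::-1])
E
```

```text
7.75 [0.5482 0.0417 0.0705] [-3.1401  0.0006  1.3566] [ 0.5661  0.1837 -1.207 ] 0.02191927750138696
-0.016 [[316.4519 315.39  ]]
-0.0125 [[309.3795 315.3681]]
-0.009 [[302.2018 315.3459]]
post [[-205.2341  316.3955]]
[199 318]
```

View pics/c6.png

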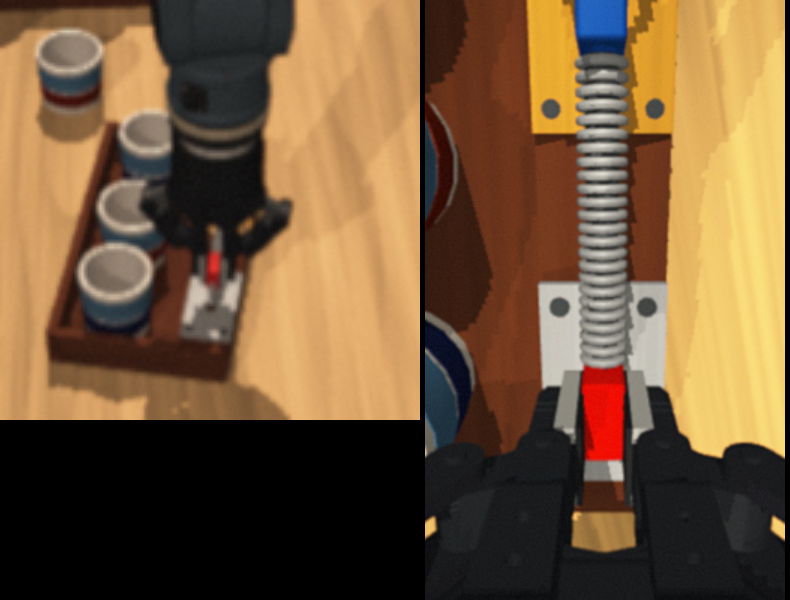

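```bash
python3 - <<'E'
from h import *
np.set_printoptions(precision=5,suppress=True)
o=ctrl.get_obs();m=eyes.camera_model('wrist');print(m['mount'])
C=cam('wrist',o);Rt=R.from_euler('xyz',o['eef_rot']).as_matrix()
print(Rt);print(proj(C,Rt@np.array([-.0125,0,-.0118])+o['position']),C[2],np.linalg.det(C[2]))
q=Rt@np.array([-.0125,0,-.0118])+o['position'];v=C[2].T@(q-C[3]);print(v,C[0]@v/v[2], o['position'])
E
```

```text
[[ 0.00026 -0.95704 -0.28995  0.07193]
 [ 1.       0.00043 -0.00054  0.00146]
 [ 0.00065 -0.28995  0.95704 -0.13406]
 [ 0.       0.       0.       1.     ]]
[[ 0.21235  0.97719  0.00023]
 [ 0.97719 -0.21235 -0.00009]
 [-0.00004  0.00024 -1.     ]]
[[309.37951 315.3681 ]] [[ 0.97725 -0.20287 -0.06188]
 [-0.2121  -0.93528 -0.2833 ]
 [-0.0004   0.28998 -0.95703]] 1.0000000000000004
[-0.0014   0.04536  0.14149] [315.36447 309.49721   1.     ] [0.54895 0.04196 0.07156]
```

```bash
python3 - <<'E'
from h import *
np.set_printoptions(precision=5,suppress=True)
for i in range(4):
    o=ctrl.get_obs();print(eyes.camera_model('wrist')['mount'][:3,3],eyes.camera_model('side')['tvec'],o['position'],o['joints'],o['contact_force'],o['opening'])
    eyes.camera('side')
E
```

```text
[ 0.07193  0.00146 -0.13406] [-0.55047  0.09632  1.30544] [0.54895 0.04196 0.07156] [ 0.07635  0.389   -0.24804  0.93353 -0.00011  1.86113] [-0.27376 -0.13008 -0.64638] 0.010649613413055547
[ 0.07193  0.00146 -0.13405] [-0.55047  0.09632  1.30544] [0.54912 0.04207 0.0718 ] [ 0.07651  0.38872 -0.2478   0.93355 -0.0001   1.86112] [ 0.45295 -0.0625  -1.1622 ] 0.010742374674779509
[ 0.07193  0.00146 -0.13405] [-0.55047  0.09632  1.30544] [0.54917 0.04211 0.07188] [ 0.07659  0.38859 -0.24778  0.9335  -0.00012  1.8612 ] [ 0.60168  0.21392 -0.85287] 0.010755331168702904
[ 0.07193  0.00145 -0.13405] [-0.55047  0.09632  1.30544] [0.54915 0.04217 0.07188] [ 0.07671  0.38854 -0.24786  0.93343 -0.00012  1.86119] [ 0.40208 -0.60683 -0.861  ] 0.010555790666003189
```

```bash
cat >> h.py <<'E'
def wcam(o):
    K,d,_,_=cam('wrist',o); M=eyes.camera_model('wrist')['mount']
    Rt=R.from_euler('xyz',o['eef_rot']).as_matrix(); Mr=np.array([[0,-.9573,-.2891],[1,0,0],[0,-.2891,.9573]])
    return K,d,Rt@Mr,Rt@np.array([.072,-.0002,-.134])+o['position']
E
python3 - <<'E'
from h import *
np.set_printoptions(precision=4,suppress=True)
C=wcam(dict(position=np.array([0.5687,0.1459,0.2389]),eef_rot=[-3.1406,0.0003,1.3207]))
f=lambda x,y,r0,c0:(r0+y/6-.5,c0+x/6-.5)
s=at_z(C,f(177,282,232,295),.04); p=at_z(C,f(187,242,67,287),.056);print(s,p)
C=wcam(dict(position=np.array([0.535,-0.2889,0.1994]),eef_rot=[-3.1414,-0.0002,1.2593]))
f=lambda x,y:(60+y/1.8-.5,200+x/1.8-.5)
e=at_z(C,f(221,98),.038); r=at_z(C,f(219.5,383),.054);print(e,r)
# finger mid cols in w2
# current view: plate screws at crop c6 (559,307),(647,307), brass corner
o=ctrl.get_obs()
for cc in(wcam(o),cam('wrist',o)):
  g=lambda x,y:(y/1.5-.3,200+(x-425)/1.5-.3)
  for x,y in((540,283),(665,281),(674,133),(532,133),(559,307),(647,307)): print(at_z(cc,g(x,y),.04))
E
```

```text
[0.545  0.0306 0.04  ] [0.5841 0.2113 0.056 ]
[ 0.5566 -0.231   0.038 ] [ 0.5126 -0.3662  0.054 ]
[0.534  0.0755 0.04  ]
[0.5758 0.0672 0.04  ]
[0.5871 0.1137 0.04  ]
[0.5435 0.1231 0.04  ]
[0.5383 0.0658 0.04  ]
[0.5681 0.0594 0.04  ]
[0.5355 0.075  0.04  ]
[0.5773 0.0666 0.04  ]
[0.5885 0.1131 0.04  ]
[0.545  0.1226 0.04  ]
[0.5398 0.0653 0.04  ]
[0.5695 0.0588 0.04  ]
```

{"api": "apply_moves", "payload": {
  "series": [
    [[0, -0.06, 0.2], [0, 0, 0], 0.9],
    [[0, -0.11, 0.4], [0, 0, 0], 0.9],
    [[0, -0.11, 0.5], [0, 0, 0], 0.9],
    [[0, -0.11, 0.6], [0, 0, 0], 0.9],
    [[0, -0.11, 0.6], [0, 0, 0], 0.9]
  ]
}}

```text
time_s: 8.55
position: [0.5476, 0.0425, 0.0651]
eef_rot: [-3.141, 0.0, 1.357]
contact_force: [-0.2, 0.2, -0.6]
opening: 0.0107
grasp_force: 58.5
```

{"api": "apply_moves", "payload": {
  "series": [
    [[0, 0, 0.05], [0, 0, 0], 0.9],
    [[0, 0, 0.1], [0, 0, 0], 0.9],
    [[0, 0, 0.15], [0, 0, 0], 0.9],
    [[0, 0, 0.2], [0, 0, 0], 0.9],
    [[0, 0, 0.2], [0, 0, 0], 0.9]
  ]
}}

```text
time_s: 9.05
position: [0.5476, 0.0425, 0.0632]
eef_rot: [-3.141, 0.0, 1.357]
contact_force: [0.7, 0.6, -1.3]
opening: 0.0106
grasp_force: 58.5
```

{"api": "apply_moves", "payload": {
  "series": [
    [[0, 0, 0.05], [0, 0, 0], 0.9],
    [[0, 0, 0.1], [0, 0, 0], 0.9],
    [[0, 0, 0.1], [0, 0, 0], 0.9],
    [[0, 0, 0.15], [0, 0, 0], 0.9],
    [[0, 0, 0.15], [0, 0, 0], 0.9]
  ]
}}

```text
time_s: 9.55
position: [0.5476, 0.0425, 0.0617]
eef_rot: [-3.141, 0.0, 1.357]
contact_force: [-0.4, 0.9, -1.4]
opening: 0.0104
grasp_force: 58.5
```

{"api": "apply_moves", "payload": {
  "series": [
    [[0, 0, 0.05], [0, 0, 0], 0.9],
    [[0, 0, 0.1], [0, 0, 0], 0.9],
    [[0, 0, 0.15], [0, 0, 0], 0.9],
    [[0, 0, 0.2], [0, 0, 0], 0.9],
    [[0, 0, 0.2], [0, 0, 0], 0.9]
  ]
}}

```text
time_s: 10.05
position: [0.5476, 0.0425, 0.0597]
eef_rot: [-3.141, 0.0, 1.357]
contact_force: [-0.1, 0.5, -0.7]
opening: 0.0109
grasp_force: 58.5
```

{"api": "apply_moves", "payload": {
  "series": [
    [[0, 0, 0.1], [0, 0, 0], 0.9],
    [[0, 0, 0.2], [0, 0, 0], 0.9],
    [[0, 0, 0.3], [0, 0, 0], 0.9],
    [[0, 0, 0.4], [0, 0, 0], 0.9],
    [[0, 0, 0.4], [0, 0, 0], 0.9]
  ]
}}

```text
time_s: 10.55
position: [0.5476, 0.0425, 0.0556]
eef_rot: [-3.141, 0.0, 1.357]
contact_force: [-0.6, -0.8, -1.1]
opening: 0.0106
grasp_force: 58.5
```

{"api": "apply_moves", "payload": {
  "series": [
    [[0, 0, 0.1], [0, 0, 0], 0.9],
    [[0, 0, 0.15], [0, 0, 0], 0.9],
    [[0, 0, 0.2], [0, 0, 0], 0.9],
    [[0, 0, 0.2], [0, 0, 0], 0.9],
    [[0, 0, 0.2], [0, 0, 0], 0.9]
  ]
}}

```text
time_s: 11.05
position: [0.5477, 0.0425, 0.0538]
eef_rot: [3.142, 0.0, 1.357]
contact_force: [-0.1, -0.3, -1.2]
opening: 0.0107
grasp_force: 58.6
```

{"api": "apply_moves", "payload": {
  "series": [
    [[0, 0, 0.05], [0, 0, 0], 0.9],
    [[0, 0, 0.1], [0, 0, 0], 0.9],
    [[0.2, 0, 0.1], [0, 0, 0], 0.9],
    [[0.4, 0, 0.1], [0, 0, 0], 0.9],
    [[0.5, 0, 0.1], [0, 0, 0], 0.9]
  ]
}}

```text
time_s: 11.55
position: [0.5488, 0.0476, 0.0528]
eef_rot: [3.142, 0.0, 1.357]
contact_force: [-0.8, -1.1, -0.8]
opening: 0.0108
grasp_force: 58.6
```

{"api": "apply_moves", "payload": {
  "series": [
    [[0.05, 0, 0], [0, 0, 0], 0.9],
    [[0.1, 0, 0], [0, 0, 0], 0.9],
    [[0.1, 0, 0], [0, 0, 0], 0.9],
    [[0.1, 0, 0], [0, 0, 0], 0.9],
    [[0.1, 0, 0], [0, 0, 0], 0.9]
  ]
}}

```text
time_s: 12.05
position: [0.549, 0.0483, 0.0528]
eef_rot: [3.142, 0.0, 1.357]
contact_force: [0.7, -0.1, -0.8]
opening: 0.011
grasp_force: 58.6
```

{"api": "apply_moves", "payload": {
  "series": [
    [[0.03, 0, 0], [0, 0, 0], 0.9],
    [[0.06, 0, 0], [0, 0, 0], 0.9],
    [[0.08, 0, 0], [0, 0, 0], 0.9],
    [[0.08, 0, 0], [0, 0, 0], 0.9],
    [[0.08, 0, 0], [0, 0, 0], 0.9]
  ]
}}

```text
time_s: 12.55
position: [0.5491, 0.049, 0.0528]
eef_rot: [-3.142, 0.0, 1.357]
contact_force: [-0.3, -1.0, -0.7]
opening: 0.0108
grasp_force: 58.6
```

{"api": "apply_moves", "payload": {
  "series": [
    [[0.03, 0, 0], [0, 0, 0], 0.9],
    [[0.06, 0, 0], [0, 0, 0], 0.9],
    [[0.09, 0, 0], [0, 0, 0], 0.9],
    [[0.09, 0, 0], [0, 0, 0], 0.9],
    [[0.09, 0, 0], [0, 0, 0], 0.9]
  ]
}}

```text
time_s: 13.05
position: [0.5491, 0.0493, 0.0527]
eef_rot: [-3.141, 0.002, 1.357]
contact_force: [-0.5, -5.0, -0.7]
opening: 0.0107
grasp_force: 58.6
```

Contact at −5 N: the leg is against the slot end and the toe is under the plate. I'll release the red sleeve and go to the blue end.

{"api": "apply_moves", "payload": {
  "series": [
    [[-0.08, 0, 0], [0, 0, 0], 0.9],
    [[-0.08, 0, 0], [0, 0, 0], 1.6],
    [[-0.08, 0, 0], [0, 0, 0], 2.6],
    [[-0.08, 0, 0], [0, 0, 0], 3],
    [[-0.08, 0, 0], [0, 0, 0], 3]
  ]
}}

```text
time_s: 13.55
position: [0.5492, 0.0494, 0.0528]
eef_rot: [3.142, -0.0, 1.357]
contact_force: [-0.4, 0.7, 0.4]
opening: 0.03
grasp_force: 0.0
```

{"api": "apply_moves", "payload": {
  "series": [
    [[0, 0, -1], [0, 0, 0], 3],
    [[0, 0, -3], [0, 0, 0], 3],
    [[0, 0, -6], [0, 0, 0], 3],
    [[3, 0, -8], [0, 0, 0], 3],
    [[6, 0, -8], [0, 0, 0], 3]
  ]
}}

```text
time_s: 14.05
position: [0.5638, 0.1083, 0.1369]
eef_rot: [3.136, -0.002, 1.355]
contact_force: [1.0, -0.1, -0.6]
opening: 0.03
grasp_force: 0.0
```

{"api": "apply_moves", "payload": {
  "series": [
    [[3, 0, 0], [0, 0, 0], 3],
    [[5, 0, 0], [0, 0, 0], 3],
    [[5, 0, 0], [0, 0, 0], 3],
    [[5, 0, 0], [0, 0, 0], 3],
    [[5, 0, 0], [0, 0, 0], 3]
  ]
}}

```text
time_s: 14.55
position: [0.5722, 0.156, 0.133]
eef_rot: [-3.141, 0.0, 1.357]
contact_force: [-0.6, 0.6, -0.3]
opening: 0.0302
grasp_force: 0.0
```

```bash
python3 - <<'E'
from h import *
np.set_printoptions(precision=4,suppress=True)
eyes.camera('wrist')
o=ctrl.get_obs();print(o['time_s'],o['position'],o['eef_rot'],eyes.camera_model('wrist')['mount'][:3,3],o['opening'])
w=eyes.camera('wrist'); C=wcam(o)
print('post',proj(C,[.5841,.2113,.056]))
for t,z in(('blue_grip',.048),('eye',.048),('post',.048)):
    for d in eyes.place_of('wrist',t)[:2]: print(t,round(d['score'],2),d['at'],at_z(C,d['at'],z))
cv2.imwrite('pics/c7.png',cv2.resize(w[0:400,170:470],None,fx=1.5,fy=1.5)[:,:,::-1])
E
```

```text
14.6 [0.5722 0.1558 0.133 ] [-3.1415  0.0003  1.3564] [ 0.0719  0.0015 -0.1341] 0.03030064138092666
post [[127.1582 318.65  ]]
blue_grip 0.66 [214.6, 318.1] [0.571 0.153 0.048]
eye 0.75 [179.8, 320.0] [0.5775 0.1768 0.048 ]
post 0.83 [127.6, 319.4] [0.5844 0.2104 0.048 ]
post 0.23 [336.0, 316.8] [0.5487 0.0555 0.048 ]
```

View pics/c7.png

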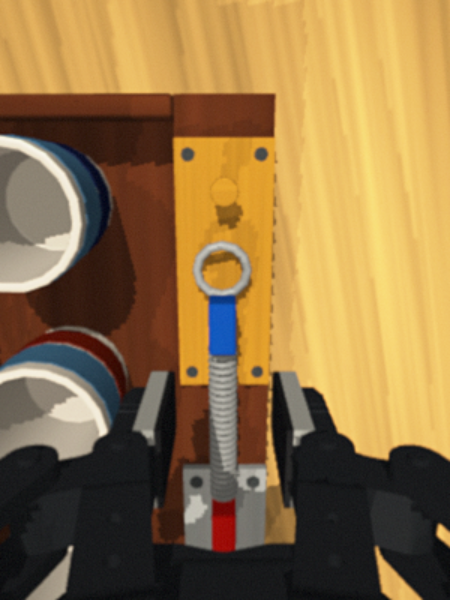

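The spring lies straight with its hook end seated. The eye is at crop (222,270) and the post head at (224,190). Next I'll grasp the blue sleeve.

{"api": "apply_moves", "payload": {
  "series": [
    [[-0.1, -0.05, 1], [0, 0, 0], 3],
    [[-0.1, -0.05, 3], [0, 0, 0], 3],
    [[-0.1, -0.05, 5], [0, 0, 0], 3],
    [[-0.1, -0.05, 7], [0, 0, 0], 3],
    [[-0.1, -0.05, 7.6], [0, 0, 0], 3]
  ]
}}

```text
time_s: 15.3
position: [0.5702, 0.1552, 0.0542]
eef_rot: [-3.138, 0.002, 1.357]
contact_force: [0.2, 0.3, -0.0]
opening: 0.0301
grasp_force: 0.0
```

{"api": "apply_moves", "payload": {
  "series": [
    [[0, 0, 0.3], [0, 0, 0], 3],
    [[0, 0, 0.45], [0, 0, 0], 3],
    [[0, 0, 0.45], [0, 0, 0], 3],
    [[0, 0, 0.45], [0, 0, 0], 0.9],
    [[0, 0, 0.45], [0, 0, 0], 0.9]
  ],
  "squeeze": 60
}}

```text
time_s: 15.8
position: [0.5723, 0.156, 0.0532]
eef_rot: [3.14, -0.001, 1.357]
contact_force: [-0.1, -0.3, 4.8]
opening: 0.0106
grasp_force: 59.0
```

{"api": "apply_moves", "payload": {
  "series": [
    [[0, 0, 0], [0, 0, 0], 0.9],
    [[0, 0, 0], [0, 0, 0], 0.9],
    [[0, 0, 0], [0, 0, 0], 0.9],
    [[0, 0, 0], [0, 0, 0], 0.9],
    [[0, 0, 0], [0, 0, 0], 0.9]
  ]
}}

```text
time_s: 16.3
position: [0.5723, 0.1559, 0.0532]
eef_rot: [3.14, -0.001, 1.357]
contact_force: [-0.5, -0.4, 6.1]
opening: 0.0108
grasp_force: 59.2
```

{"api": "apply_moves", "payload": {
  "series": [
    [[0, 0, -0.4], [0, 0, 0], 0.9],
    [[0.2, 0, -0.8], [0, 0, 0], 0.9],
    [[0.5, 0, -1.2], [0, 0, 0], 0.9],
    [[0.8, 0, -1.6], [0, 0, 0], 0.9],
    [[1, 0, -1.6], [0, 0, 0], 0.9]
  ]
}}

```text
time_s: 16.8
position: [0.574, 0.1657, 0.0687]
eef_rot: [3.141, 0.0, 1.357]
contact_force: [-1.0, -4.4, -2.3]
opening: 0.0108
grasp_force: 58.4
```

{"api": "apply_moves", "payload": {
  "series": [
    [[0.5, 0, 0], [0, 0, 0], 0.9],
    [[1, 0, 0], [0, 0, 0], 0.9],
    [[1.5, 0, 0], [0, 0, 0], 0.9],
    [[2, 0, 0], [0, 0, 0], 0.9],
    [[2.4, 0, 0], [0, 0, 0], 0.9]
  ]
}}

```text
time_s: 17.3
position: [0.5783, 0.1885, 0.0676]
eef_rot: [-3.14, 0.003, 1.357]
contact_force: [-1.3, -8.0, -1.8]
opening: 0.0106
grasp_force: 58.4
```

```bash
python3 - <<'E'
from h import *
np.set_printoptions(precision=4,suppress=True)
eyes.camera('wrist')
o=ctrl.get_obs();print(o['time_s'],o['position'],o['eef_rot'],o['contact_force'],o['opening'])
w=eyes.camera('wrist'); C=wcam(o); print('post',proj(C,[.5843,.2108,.056]))
b=cv2.resize(w[60:320,220:420],None,fx=2.2,fy=2.2)
cv2.imwrite('pics/c8.png',b[:,:,::-1])
E
```

```text
17.35 [0.5785 0.189  0.0676] [-3.1406  0.0024  1.3571] [-2.025  -8.1538 -3.0823] 0.01051208244270077
post [[213.6299 321.4552]]
```

View pics/c8.png

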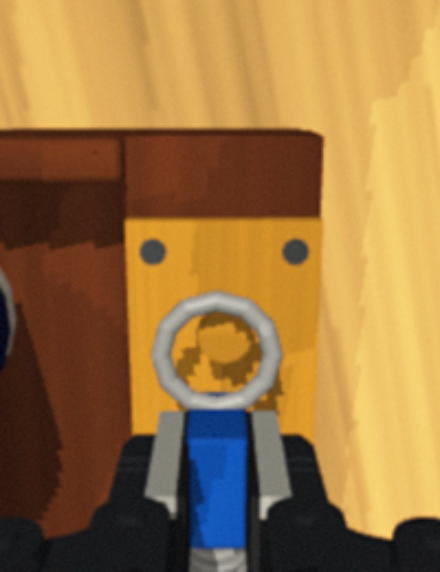

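```bash
python3 - <<'E'
from h import *
np.set_printoptions(precision=4,suppress=True)
o=ctrl.get_obs();C=wcam(o);Rt=R.from_euler('xyz',o['eef_rot']).as_matrix()
f=lambda x,y:(60+y/2.2-.3,220+x/2.2-.3)
for z in(.0605,.0624):
  e=at_z(C,f(217,351),z);p=at_z(C,f(223,340),.056);print(o['position'],e,p,'tool: eye',Rt.T@(e-o['position']),'post',Rt.T@(p-o['position']))
E
```

```text
[0.5783 0.1886 0.0675] [0.5825 0.2097 0.0605] [0.5839 0.2102 0.056 ] tool: eye [ 0.0215 -0.0003  0.007 ] post [0.0223 0.0009 0.0115]
[0.5783 0.1886 0.0675] [0.5827 0.2104 0.0624] [0.5839 0.2102 0.056 ] tool: eye [ 0.0222 -0.0003  0.0051] post [0.0223 0.0009 0.0115]
```

{"api": "apply_moves", "payload": {
  "series": [
    [[0.05, 0.1, 0], [0, 0, 0], 0.9],
    [[0.05, 0.1, 0.2], [0, 0, 0], 0.9],
    [[0.05, 0.1, 0.4], [0, 0, 0], 0.9],
    [[0.05, 0.1, 0.6], [0, 0, 0], 0.9],
    [[0.05, 0.1, 0.7], [0, 0, 0], 0.9]
  ]
}}

```text
time_s: 17.9
position: [0.5791, 0.1884, 0.0604]
eef_rot: [-3.14, 0.003, 1.357]
contact_force: [-1.9, -8.1, -1.1]
opening: 0.0105
grasp_force: 58.6
```

{"api": "apply_moves", "payload": {
  "series": [
    [[0, 0, 0.2], [0, 0, 0], 0.9],
    [[0, 0, 0.4], [0, 0, 0], 0.9],
    [[0, 0, 0.55], [0, 0, 0], 0.9],
    [[0, 0, 0.65], [0, 0, 0], 0.9],
    [[0, 0, 0.65], [0, 0, 0], 0.9]
  ]
}}

```text
time_s: 18.4
position: [0.5792, 0.1884, 0.0541]
eef_rot: [-3.14, 0.003, 1.357]
contact_force: [-2.1, -9.3, -0.4]
opening: 0.0105
grasp_force: 58.7
```

{"api": "apply_moves", "payload": {
  "series": [
    [[0, 0, 0.05], [0, 0, 0], 0.9],
    [[0, 0, 0.08], [0, 0, 0], 0.9],
    [[-0.15, 0, 0.08], [0, 0, 0], 0.9],
    [[-0.3, 0, 0.08], [0, 0, 0], 0.9],
    [[-0.4, 0, 0.08], [0, 0, 0], 0.9]
  ]
}}

```text
time_s: 18.9
position: [0.5785, 0.1848, 0.0535]
eef_rot: [-3.14, 0.002, 1.357]
contact_force: [-2.5, -3.1, -1.5]
opening: 0.0107
grasp_force: 58.6
```

{"api": "apply_moves", "payload": {
  "series": [
    [[-0.05, 0, 0], [0, 0, 0], 0.9],
    [[-0.08, 0, 0], [0, 0, 0], 0.9],
    [[-0.08, 0, 0], [0, 0, 0], 0.9],
    [[-0.08, 0, 0], [0, 0, 0], 0.9],
    [[-0.08, 0, 0], [0, 0, 0], 0.9]
  ]
}}

```text
time_s: 19.4
position: [0.5788, 0.1846, 0.0538]
eef_rot: [-3.141, 0.0, 1.357]
contact_force: [-2.8, -4.3, -1.6]
opening: 0.0104
grasp_force: 58.6
```

{"api": "apply_moves", "payload": {
  "series": [
    [[-0.08, 0, 0], [0, 0, 0], 1.2],
    [[-0.08, 0, 0], [0, 0, 0], 2],
    [[-0.08, 0, 0], [0, 0, 0], 3],
    [[-0.08, 0, 0], [0, 0, 0], 3],
    [[-0.08, 0, 0], [0, 0, 0], 3]
  ]
}}

```text
time_s: 19.9
position: [0.5792, 0.1841, 0.0542]
eef_rot: [3.141, -0.0, 1.357]
contact_force: [0.8, 0.4, -0.4]
opening: 0.0304
grasp_force: 0.0
```

{"api": "apply_moves", "payload": {
  "series": [
    [[0, 0, -0.5], [0, 0, 0], 3],
    [[0, 0, -2], [0, 0, 0], 3],
    [[0, 0, -5], [0, 0, 0], 3],
    [[-2, 0, -9], [0, 0, 0], 3],
    [[-4, 0, -12], [0, 0, 0], 3]
  ]
}}

```text
time_s: 20.4
position: [0.5706, 0.1448, 0.1764]
eef_rot: [3.14, -0.001, 1.358]
contact_force: [0.7, 0.1, 0.5]
opening: 0.0301
grasp_force: 0.0
```

{"api": "apply_moves", "payload": {
  "series": [
    [[0, 0, -1], [0, 0, 0], 3],
    [[0, 0, -1], [0, 0, 0], 3],
    [[0, 0, -1], [0, 0, 0], 3],
    [[0, 0, -1], [0, 0, 0], 3],
    [[0, 0, -1], [0, 0, 0], 3]
  ]
}}

```text
time_s: 20.9
position: [0.5698, 0.1452, 0.1825]
eef_rot: [-3.139, 0.001, 1.358]
contact_force: [-0.7, -0.7, -0.3]
opening: 0.0298
grasp_force: 0.0
```

```bash
python3 - <<'E'
from h import *
o=ctrl.get_obs();print(o['time_s'],o['position'],o['contact_force'])
w=eyes.camera('wrist')[40:400,200:440]; s=eyes.camera('side')[130:250,240:360]
b=cv2.resize(w,(400,600));a=cv2.resize(s,(390,390))
H=np.zeros((600,795,3),np.uint8);H[:,:400]=b;H[:390,405:795]=a
cv2.imwrite('pics/c9.png',H[:,:,::-1])
E
```

```text
20.9 [0.56982735 0.14515097 0.18250478] [-0.6785617  -0.73215468 -0.26645338]
```

View pics/c9.png

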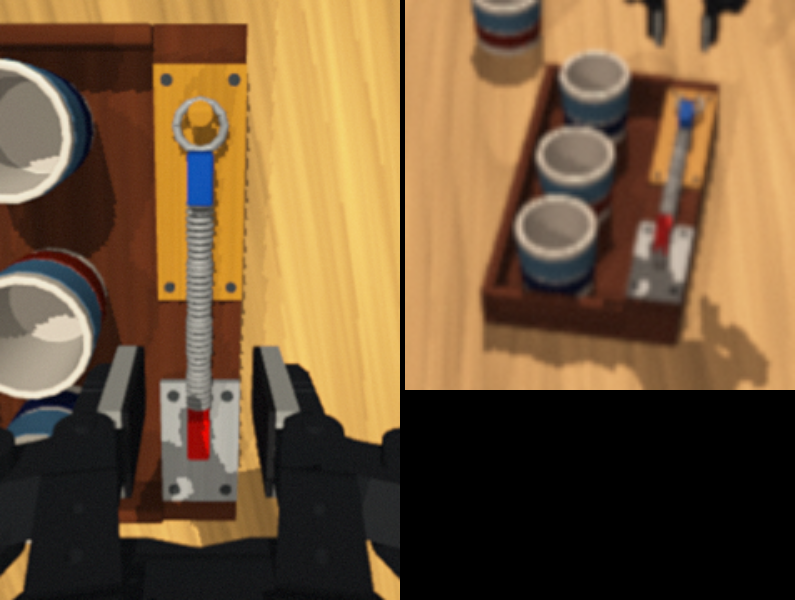

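The spring runs taut from the slot to the post: the ring is centred at (200,126) with the post's head over its far side at (200,113). The cups are standing where they were, and the gripper is clear.

```bash
python3 -c "
from bench import workorder; print(workorder.close_job())"
```

```text
the job is handed in; nothing more can be done
None
```

The guard spring is fitted and the job is handed in (result not shown): the hook is caught under the steel plate, the eye sits taut beneath the post's head, the cups stand where they were, and it took about 21 s with forces read after each move staying under about 10 N.

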